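# Put the rinsed dosing cups back on their detergent bottles

### The job

The four coloured dosing cups have been rinsed and stand upside down on the draining mat. Put each one back, mouth down, over the screw cap of the bottle of its own colour, so that it sits fully down on the bottle's shoulder. Keep the bottles standing where they are in the tray, and leave the white scoop and the brush where they lie.

Things in the scene. Friction and masses are not known exactly. Their poses are not given: they have to be found in the camera images.
- cup_blue: blue dosing cup: round plastic beaker standing mouth down on the dark draining mat; 52 mm tall, outside 58 mm across at the mouth, 55 mm at the closed end, wall 2.5 mm (inside 53 mm at the mouth, 49 mm deep), 30 g. Origin: centre of the mouth rim, its lowest plane (6 mm above the counter at the start); z up to the closed end. Round: x and y mean nothing.
- cup_green: green dosing cup: round plastic beaker standing mouth down on the dark draining mat; 52 mm tall, outside 58 mm across at the mouth, 55 mm at the closed end, wall 2.5 mm (inside 53 mm at the mouth, 49 mm deep), 30 g. Origin: centre of the mouth rim, its lowest plane (6 mm above the counter at the start); z up to the closed end. Round: x and y mean nothing.
- cup_red: red dosing cup: round plastic beaker standing mouth down on the dark draining mat; 52 mm tall, outside 58 mm across at the mouth, 55 mm at the closed end, wall 2.5 mm (inside 53 mm at the mouth, 49 mm deep), 30 g. Origin: centre of the mouth rim, its lowest plane (6 mm above the counter at the start); z up to the closed end. Round: x and y mean nothing.
- cup_yellow: yellow dosing cup: round plastic beaker standing mouth down on the dark draining mat; 52 mm tall, outside 58 mm across at the mouth, 55 mm at the closed end, wall 2.5 mm (inside 53 mm at the mouth, 49 mm deep), 30 g. Origin: centre of the mouth rim, its lowest plane (6 mm above the counter at the start); z up to the closed end. Round: x and y mean nothing.
- bottle_blue: blue detergent bottle with blue screw cap, loose in the grey drip tray, 0.6 to 1 kg. Body 76 (x) by 105 (y) mm; flat round shoulder 73 mm across, 150 mm above the foot; on it, on the centre line, the cap, 36 mm across, top at 178 mm. A cup fits over the cap, 8 mm loose all round, its rim resting on the shoulder. Origin: centre of the foot (4 mm above the counter); z up.
- bottle_green: green detergent bottle with green screw cap, loose in the grey drip tray, 0.6 to 1 kg. Body 76 (x) by 105 (y) mm; flat round shoulder 73 mm across, 150 mm above the foot; on it, on the centre line, the cap, 36 mm across, top at 178 mm. A cup fits over the cap, 8 mm loose all round, its rim resting on the shoulder. Origin: centre of the foot (4 mm above the counter); z up.
- bottle_red: red detergent bottle with red screw cap, loose in the grey drip tray, 0.6 to 1 kg. Body 76 (x) by 105 (y) mm; flat round shoulder 73 mm across, 150 mm above the foot; on it, on the centre line, the cap, 36 mm across, top at 178 mm. A cup fits over the cap, 8 mm loose all round, its rim resting on the shoulder. Origin: centre of the foot (4 mm above the counter); z up.
- bottle_yellow: yellow detergent bottle with yellow screw cap, loose in the grey drip tray, 0.6 to 1 kg. Body 76 (x) by 105 (y) mm; flat round shoulder 73 mm across, 150 mm above the foot; on it, on the centre line, the cap, 36 mm across, top at 178 mm. A cup fits over the cap, 8 mm loose all round, its rim resting on the shoulder. Origin: centre of the foot (4 mm above the counter); z up.
- scoop: white powder scoop, bystander: a squat round measure 34 mm tall and 54 mm across with a short tab handle along its +x (to 47 mm from the centre), mouth down on the draining mat among the cups; light. Origin: centre of its lower rim, z up.
- brush: wooden scrubbing brush, bystander: 150 mm (x) by 50 mm (y), 40 mm tall, lying bristles down on the counter between mat and tray. Origin: centre of its underside, z up.
Mind the look-alikes: they are no part of the job. There is more than one size of the cup_blue; the job needs the larger.

How it is judged:
At the end, for the whole second after the job is handed in: Each cup over the cap of its own colour's bottle: within 13 mm of its centre line, rim 145 to 156 mm above the foot, in line within 0.12 rad. Bottles upright (0.1 rad) and within 30 mm of where they stood; scoop and brush within 30 mm of where they lay; all at rest (horizontal distance between cup_blue and bottle_blue below 0.013 m and z of cup_blue in the frame of bottle_blue between 0.145 and 0.156 m and angle between the z axis of cup_blue and the z axis of bottle_blue, either way round below 0.12 rad and angle between each of cup_blue, cup_green, cup_red, cup_yellow's own z axis and vertical below 0.2 rad and angle between each of bottle_blue, bottle_green, bottle_red, bottle_yellow's own z axis and vertical below 0.1 rad and distance of each of bottle_blue, bottle_green, bottle_red, bottle_yellow, scoop, brush from where it was at the start of the episode below 0.03 m and linear speed of each of cup_blue, bottle_blue, cup_green, bottle_green, cup_red, bottle_red, cup_yellow, bottle_yellow below 0.02 m/s and horizontal distance between cup_green and bottle_green below 0.013 m and z of cup_green in the frame of bottle_green between 0.145 and 0.156 m and angle between the z axis of cup_green and the z axis of bottle_green, either way round below 0.12 rad and horizontal distance between cup_red and bottle_red below 0.013 m and z of cup_red in the frame of bottle_red between 0.145 and 0.156 m and angle between the z axis of cup_red and the z axis of bottle_red, either way round below 0.12 rad and horizontal distance between cup_yellow and bottle_yellow below 0.013 m and z of cup_yellow in the frame of bottle_yellow between 0.145 and 0.156 m and angle between the z axis of cup_yellow and the z axis of bottle_yellow, either way round below 0.12 rad); the robot touches nothing.
It fails at once if a bottle is knocked over (angle between any of bottle_blue, bottle_green, bottle_red, bottle_yellow's own z axis and vertical above 0.5 rad).
It fails at once if the scoop is moved more than 30 mm (distance of scoop from where it was at the start of the episode above 0.03 m).
It fails at once if the brush is moved more than 30 mm (distance of brush from where it was at the start of the episode above 0.03 m).
It also fails if it takes over 104 s, if anything falls off the work surface, if the arm or the gripper's body presses on something with over 40 N, if the wrist force passes 120 N, or if a joint passes its speed limit or range.

### The arm

A 6-joint arm with a two-finger parallel gripper is mounted at the origin on the work surface. World frame = base frame: x ahead of the robot, y to its left, z up, the work surface at z = 0. Lengths are in m, angles in rad, forces in N, time in s.
With the tool pointing down it reaches from about 0.3 to 0.875 m from the base axis. Payload 6.4 kg.
Tool frame: the origin (TCP) lies midway between the tips of the shut fingers; the grasp point (between the pads) lies 19 mm behind it; z points along the fingers, y is the line along which they close (so a half turn about z gives the same grasp; the last joint's range is limited). The gripper opens to 85 mm and grips with 20 to 120 N. Pads are 22 mm wide; open, the fingers measure 114 mm over their backs; the gripper's body (76 mm by 85 mm) begins 54 mm behind the grasp point. The pads swing forward as they close: fully open they stand 13 mm farther back than shut.
Start: joints at [1.065, 0.181, 1.607, -0, 1.354, -0.206], TCP at [0.17, 0.549, 0.231] pointing down, gripper open.
Joint ranges: [-2.99, 2.99], [-0.89, 2.07], [0.3, 2.58], [-1.14, 4.28], [0, 2.63], [-3.12, 3.12]. Speed limits (rad/s): [2.57, 2.57, 3.01, 3.14, 3.14, 3.14].

### API

Orientations are given as a unit quaternion [x, y, z, w].
In Python, from rig import bot gives the robot as it stands. The module is installed in compiled form; this text tells all that it offers.
- The arm moves only by the tool move_arm, never from a script. Its argument "moves" is a list that holds one entry, the list of rows, each a list of 6 numbers: the shift along the world's x, y, z in fractions of the full range, 1 being 0.6 m, then the turn, a rotation vector about the world's x, y, z in parts of the range, where 1.0 means 2 rad. A call has exactly 10 rows; each row is the pose to reach, as a shift and turn from the pose commanded when the call began; what a row does not reach only later rows make up. A row lasts 1/8 s, in which the tool goes at most 62.5 mm and 10.7 degrees, less where a joint would pass 70% of its speed; a pose out of reach is approached as far as the arm can. Shift and turn numbers lie between -1 and 1, and a call with a number outside is refused. A call with a gripper value outside its range is refused whole. "hand" is the opening, from 0 (shut) to 1 (fully open), set as the call begins (left out, the last holds). The fingers move at their own pace and stop on an object; "grip_force" is the grip in N (left out, the last holds). Time passes only in rows, so rows that repeat a pose let the fingers close, or fill a call up. It gives the time, the measured TCP pose, the force, the opening and the grip force at its end, in the units of the state.
- bot.read_state(): the state, without advancing time (a new reading comes with each control period).
- bot.capture(name): name is "scene" or "top" or "wrist"; returns a dict with "img" (400x640x3 uint8, red, green, blue), "fx", "fy", "cx", "cy" (pixels), "extrinsics" (4x4, takes a point from camera to world coordinates). Camera axes: x right, y up, looking along -z (the intrinsics and any distortion apply to the point x, -y, -z); pixel columns grow to the right and rows downward; lengths in m; the calibration is good to about 2 mm. A picture is of the moment at which its call begins. There is no depth.
- bot.hand_in(): hands the job in; it is judged then, once.
Trained networks look in the newest picture that a camera, given by its name, has taken for a name from the list of things; names that differ only in an ending like _2 or _b are one class to them, and where a whole thing is asked for, a point or a joint stands for the part that bears it (a point fixed in the world has none). Each returns a list of dicts, best first, with "conf" (0 to 1); they miss things now and then, are a little off and sometimes report something else, mostly with a low value. They report only what shows in the picture. A call takes as long as a camera call. They do not tell look-alikes from the thing itself.
- bot.boxes_of(thing, camera): "box" ([left, top, width, height] in pixels, round what is visible of it).
- bot.trace(thing, camera): "region" (400x640 bool, what is visible of it) and "box" ([left, top, width, height] in pixels, round what is visible of it).
- bot.landmark_of(thing, camera): "location" ([row, column] in pixels: a listed point, or the origin of a listed thing).
The state is a dict: "time": time; "joint_positions": joint angles; "joint_vel": joint speeds; "joint_torque": joint torques, N m; "tool_pos": TCP position; "tcp_rot": TCP orientation; "contact_force": force on the tool from outside, world axes, zero at the start; "torque": the same for the moment, N m; "gripper_width": opening from 0.0 (shut) to 1.0 (fully open); "finger_force": force on a finger pad.
Only numpy, scipy, OpenCV 4.12 (cv2) and the standard library are available. Lean on these libraries where they do the work, as an engineer would, in place of code of your own. Each camera call takes 0.05 s, during which the arm holds its last target. There are 200 camera calls.

## Working session

There is one attempt and no reset: what is moved stays moved. The work goes in short steps, Python scripts to look and compute and a tool call to move; the robot and the scene stay as the last step left them, time stands still between calls to the robot, and variables do not carry over. Pictures are saved under pics/ and viewed, at most 16 in all, crops included, and the job is handed in when it is done.

Besides the shell and the picture viewer there is one more tool, called after "Call:" as a command line: name --argument value ..., lists and objects as JSON in quotes. move_arm: Moves the arm, as the interface text tells. Its arguments: {"type":"object","properties":{"moves":{"type":"array","items":{"type":"array","items":{"type":"array","items":{"type":"number"}}}},"hand":{"type":"number"},"grip_force":{"type":"number"}},"required":["moves"]}

```bash
mkdir -p pics
cat > h.py <<'E'
import numpy as np, cv2
from rig import bot
def save(n,f,crop=None,sc=1):
    c=bot.capture(n); im=c["img"][:,:,::-1]
    if crop: x,y,w,h=crop; im=im[y:y+h,x:x+w]
    cv2.imwrite("pics/"+f,cv2.resize(im,None,fx=sc,fy=sc,interpolation=cv2.INTER_CUBIC)); return c
def ray(c,u,v):
    E=np.array(c["extrinsics"]); d=E[:3,:3]@np.array([(u-c["cx"])/c["fx"],-(v-c["cy"])/c["fy"],-1]); return E[:3,3],d
def atz(c,u,v,z):
    o,d=ray(c,u,v); return o+d*(z-o[2])/d[2]
def proj(c,p):
    E=np.array(c["extrinsics"]); q=E[:3,:3].T@(np.array(p)-E[:3,3]); return c["cx"]+c["fx"]*q[0]/-q[2], c["cy"]-c["fy"]*q[1]/-q[2]
def tri(c1,p1,c2,p2):
    o1,d1=ray(c1,*p1);o2,d2=ray(c2,*p2)
    s=np.linalg.lstsq(np.c_[d1,-d2],o2-o1,rcond=None)[0]
    a=o1+s[0]*d1;b=o2+s[1]*d2; return (a+b)/2,np.linalg.norm(a-b)
E
python3 - <<'E'
from h import *
for n in("scene","top"):
    c=save(n,n+"0.png"); print(n,{k:v for k,v in c.items() if k not in("img","extrinsics")},np.round(c["extrinsics"],3).tolist())
    for t in ["cup_blue","cup_green","cup_red","cup_yellow","bottle_blue","bottle_green","bottle_red","bottle_yellow","scoop","brush"]:
        print(t,[(round(r["conf"],2),np.round(r["box"]).astype(int).tolist()) for r in bot.boxes_of(t,n)],[(round(r["conf"],2),np.round(r["location"]).tolist()) for r in bot.landmark_of(t,n)])
E
```

```text
scene {'fx': 408.7462036642252, 'fy': 408.7462036642252, 'cx': 320.387441992916, 'cy': 194.66507906998453} [[-0.756, -0.559, 0.341, 0.89], [0.654, -0.656, 0.376, 0.442], [0.013, 0.508, 0.861, 0.963], [0.0, 0.0, 0.0, 1.0]]
cup_blue [(0.91, [386, 342, 18, 21]), (0.89, [363, 283, 28, 28])] [(0.88, [351.0, 392.0]), (0.72, [298.0, 374.0])]
cup_green [(0.97, [313, 233, 26, 31]), (0.21, [264, 100, 46, 62])] [(0.77, [254.0, 327.0]), (0.63, [201.0, 298.0])]
cup_red [(0.77, [356, 196, 21, 30]), (0.43, [199, 97, 42, 62])] []
cup_yellow [(0.89, [361, 235, 21, 28])] [(0.64, [254.0, 370.0])]
bottle_blue [(0.66, [231, 124, 46, 59])] [(0.95, [167.0, 259.0])]
bottle_green [(0.57, [267, 98, 43, 63]), (0.18, [362, 239, 22, 26])] [(0.56, [146.0, 287.0])]
bottle_red [(0.93, [234, 73, 40, 60])] [(0.57, [122.0, 257.0])]
bottle_yellow [(0.88, [198, 97, 44, 60])] [(0.75, [139.0, 226.0]), (0.61, [168.0, 260.0])]
scoop [(0.8, [407, 239, 26, 32])] [(0.95, [253.0, 418.0])]
brush [(0.8, [275, 177, 44, 44])] [(0.63, [202.0, 299.0])]
top {'fx': 421.97966188312495, 'fy': 421.97966188312495, 'cx': 319.7353398043281, 
[... 257 characters left out ...]
.16, [161.0, 286.0])]
cup_green [(0.87, [273, 147, 28, 27])] [(0.89, [163.0, 290.0])]
cup_red [(0.67, [387, 142, 57, 44]), (0.62, [283, 209, 19, 24])] [(0.91, [217.0, 293.0]), (0.72, [163.0, 287.0])]
cup_yellow [(0.95, [244, 181, 23, 27])] [(0.86, [194.0, 259.0]), (0.59, [167.0, 464.0])]
bottle_blue [(0.89, [390, 144, 54, 42])] [(0.66, [172.0, 409.0])]
bottle_green [(0.81, [392, 195, 57, 37])] [(0.72, [218.0, 414.0])]
bottle_red [(0.8, [452, 188, 62, 41])] [(0.89, [210.0, 470.0])]
bottle_yellow [(0.9, [447, 137, 58, 44]), (0.29, [395, 194, 52, 39])] [(0.89, [168.0, 463.0])]
scoop [(0.95, [211, 219, 24, 19])] [(0.71, [229.0, 222.0])]
brush [(0.62, [335, 150, 26, 57])] [(0.76, [179.0, 345.0])]
```

View pics/scene0.png

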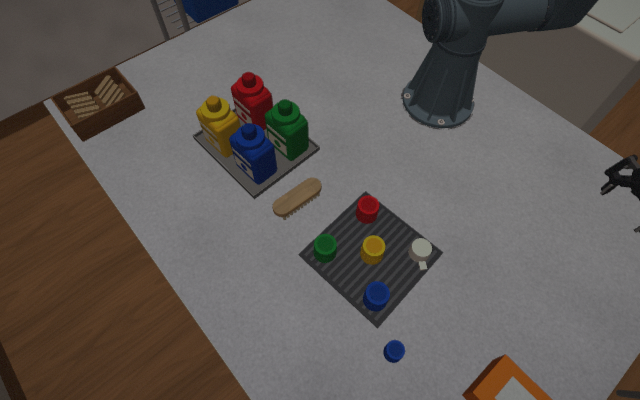

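View pics/top0.png

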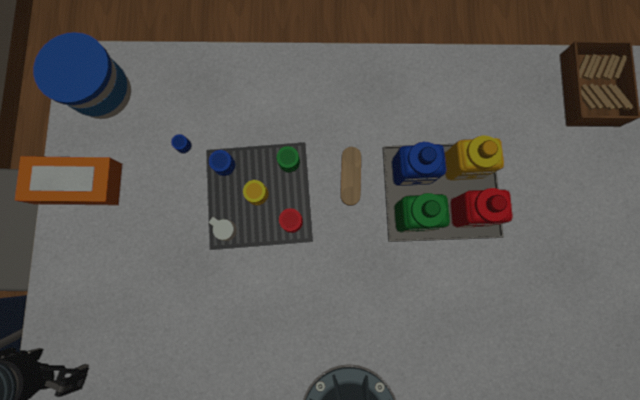

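Blue candidates: the cup on the mat (scene 376,296; top 221,161), the small cap-like cup off the mat (scene 394,351; top 181,143) and the big blue-lidded tin (top 73,68). The one on the mat is the larger cup. The other cups each occur once: green (top 288,158), yellow (254,191), red (290,219). The brush lies between the mat and the tray, the scoop at top 222,229.

```bash
cat > meas.py <<'E'
from h import *
from scipy.optimize import least_squares
HUE={"blue":(112,12),"green":(68,18),"red":(0,8),"yellow":(24,8)}
def mask(c,col,win):
    hsv=cv2.cvtColor(c["img"],cv2.COLOR_RGB2HSV).astype(int); h0,w=HUE[col]
    d=np.abs((hsv[...,0]-h0+90)%180-90)
    m=((d<=w)&(hsv[...,1]>110)&(hsv[...,2]>25)).astype(np.uint8)
    k=np.zeros_like(m); x,y,ww,h=win; k[y:y+h,x:x+ww]=1; m*=k
    n,l,s,_=cv2.connectedComponentsWithStats(m); i=1+np.argmax(s[1:,4]); return (l==i).astype(np.uint8)
def feat(pts):
    x,y,w,h=pts[:,0].min(),pts[:,1].min(),pts[:,0].max(),pts[:,1].max(); return np.array([x,w,y,h])
th=np.linspace(0,2*np.pi,60)
def cup(p):
    return np.array([[p[0]+r*np.cos(a),p[1]+r*np.sin(a),p[2]+z] for r,z in((.029,0),(.0275,.052)) for a in th])
def mfeat(m):
    ys,xs=np.nonzero(m); return np.array([xs.min()-.5,xs.max()+.5,ys.min()-.5,ys.max()+.5])
def fit(cs,ms,p0):
    def res(p): return np.concatenate([feat(np.array([proj(c,q) for q in cup(p)]))-mfeat(m) for c,m in zip(cs,ms)])
    r=least_squares(res,p0,loss="soft_l1"); return r.x,r.fun
E
python3 - <<'E'
from meas import *
T=bot.capture("top");S=bot.capture("scene")
W={"blue":((205,143,35,38),(358,275,38,40)),"green":((270,140,35,38),(308,227,35,40)),"red":((275,202,35,36),(350,188,35,40)),"yellow":((238,175,35,36),(355,230,35,40))}
for k,(a,b) in W.items():
    ms=[mask(T,k,a),mask(S,k,b)]; u,v=a[0]+16,a[1]+16
    p,f=fit([T,S],ms,atz(T,u,v,.03)); print(k,np.round(p,4),np.round(f,1))
def crop(c,x,y,w,h): return cv2.resize(c["img"][y:y+h,x:x+w,::-1],(400,300),interpolation=cv2.INTER_CUBIC)
g=np.vstack([np.hstack([crop(T,380,130,140,105),crop(S,190,65,140,105)]),np.hstack([crop(T,165,130,160,120),crop(S,300,180,160,120)])])
cv2.imwrite("pics/m1.png",np.clip(g*1.3,0,255).astype(np.uint8))
print(bot.read_state())
E
```

```text
blue [0.6017 0.3243 0.0062] [-0.6  0.6 -0.2  0.4 -0.3  0.1  0.2 -0.1]
green [0.6137 0.1575 0.0073] [-0.8  1.2 -0.3  0.4  0.3 -0.2 -0.3  0.5]
red [0.458  0.1474 0.0081] [-0.5 -0.   0.2  0.1 -0.3 -0.3  0.1 -0.2]
yellow [0.5269 0.2362 0.0067] [-0.2 -0.3 -0.2  0.6 -0.1 -0.4  0.1 -0.2]
{'time': 2.2, 'joint_positions': array([ 1.06471824e+00,  1.80820620e-01,  1.60697836e+00, -4.77400267e-06,
        1.35376555e+00, -2.06281680e-01]), 'joint_vel': array([ 4.29649291e-04, -4.22556257e-05,  1.58963331e-05, -1.03292646e-03,
        1.20596883e-04,  4.90874587e-04]), 'joint_torque': array([-3.28693779e-03, -4.44825232e+01, -3.51677334e+01, -5.81558816e-04,
        7.31273303e-04,  3.29765101e-05]), 'tool_pos': array([0.16980362, 0.54939099, 0.23128733]), 'tcp_rot': array([1.49336969e-01, 9.88786362e-01, 1.23685391e-05, 7.08880117e-06]), 'contact_force': array([-0.53348327, -0.43147179, -0.04105836]), 'torque': array([-0.02911681,  0.00139525, -0.01020231]), 'finger_force': 0.0, 'gripper_width': 1.000387428680744}
```

View pics/m1.png

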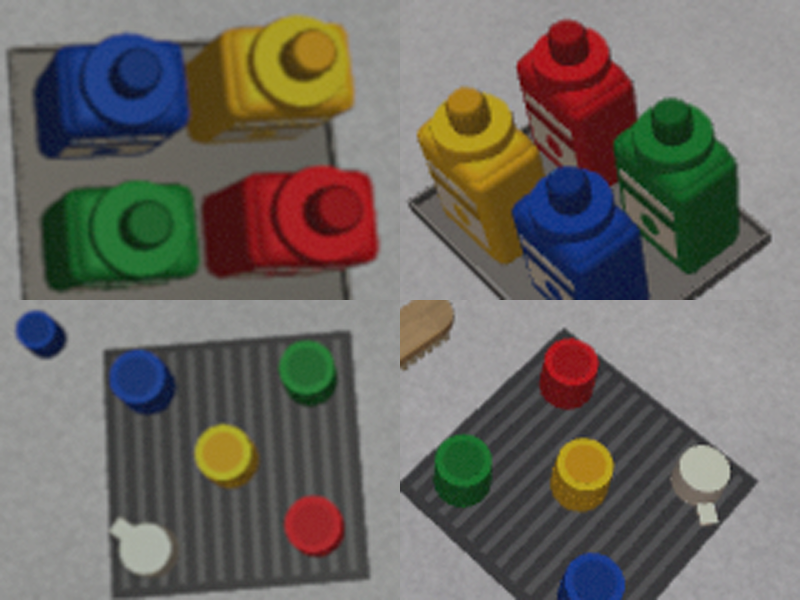

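The crops confirm the larger blue cup stands on the mat (crop 140,380), with the small one off it at 40,333. The cups' fitted heights of about 7 mm match the stated 6 mm. The cap tops in the top crop are blue 138,70, yellow 313,52, green 152,222 and red 337,209.

Run:
```python
from h import *
T=bot.capture("top");S=bot.capture("scene")
P={"blue":((138,70),(170,180)),"yellow":((313,52),(67,100)),"green":((152,222),(272,114)),"red":((337,209),(170,33))}
for k,(a,b) in P.items():
    pt=(380+a[0]/2.857-.5,130+a[1]/2.857-.5); ps=(190+b[0]/2.857-.5,65+b[1]/2.857-.5)
    p,g=tri(T,pt,S,ps); print(k,np.round(p,4),round(g,4),np.round(atz(T,*pt,.182),4),np.round(atz(S,*ps,.182),4))
w=bot.capture("wrist"); print(w["fx"],np.round(w["extrinsics"],3).tolist())
```

```text
blue [ 0.5897 -0.1571  0.1821] 0.0014 [ 0.5902 -0.1576  0.182 ] [ 0.5893 -0.1564  0.182 ]
yellow [ 0.6056 -0.2906  0.1822] 0.0 [ 0.6056 -0.2907  0.182 ] [ 0.6055 -0.2908  0.182 ]
green [ 0.474  -0.1644  0.1775] 0.003 [ 0.4743 -0.1645  0.182 ] [ 0.4757 -0.1594  0.182 ]
red [ 0.4854 -0.3019  0.1807] 0.0013 [ 0.4856 -0.3019  0.182 ] [ 0.4858 -0.2999  0.182 ]
279.82834841368174 [[0.295, -0.904, -0.31, 0.089], [0.956, 0.279, 0.095, 0.575], [0.001, -0.324, 0.946, 0.373], [0.0, 0.0, 0.0, 1.0]]
```

The rows are not in the units I measure in: shifts go in shares of 0.6 m and turns go in shares of 2 rad. I convert before sending: 0.357 m / 0.6 = 0.595, 0.31 m / 0.6 = 0.5167.

Call:
move_arm --moves '[[[0.1, -0.0833, 0, 0, 0, 0], [0.2, -0.15, 0, 0, 0, 0], [0.2833, -0.2167, 0, 0, 0, 0], [0.3667, -0.2833, 0, 0, 0, 0], [0.45, -0.35, 0, 0, 0, 0], [0.5167, -0.4167, 0, 0, 0, 0], [0.5667, -0.4833, -0.0167, 0, 0, 0], [0.595, -0.5217, -0.05, 0, 0, 0], [0.595, -0.5217, -0.1, 0, 0, 0], [0.595, -0.5217, -0.1333, 0, 0, 0]]]' --hand 1 --grip_force 30

```text
time: 3.6
tool_pos: [0.5267, 0.2354, 0.1497]
tcp_rot: [0.15, 0.989, -0.0, -0.001]
contact_force: [0.1, -0.2, 0.9]
gripper_width: 0.999
finger_force: 0.0
```

Measured heights of 0.178–0.182 for the cap tops match the stated 0.182. Descending on yellow.

Scaled: -0.135 m / 0.6 = -0.225, -0.045 m / 0.6 = -0.075.

Call:
move_arm --moves '[[[0, 0, -0.0333, 0, 0, 0], [0, 0, -0.075, 0, 0, 0], [0, 0, -0.1167, 0, 0, 0], [0, 0, -0.15, 0, 0, 0], [0, 0, -0.175, 0, 0, 0], [0, 0, -0.2, 0, 0, 0], [0, 0, -0.2167, 0, 0, 0], [0, 0, -0.225, 0, 0, 0], [0, 0, -0.225, 0, 0, 0], [0, 0, -0.225, 0, 0, 0]]]'

```text
time: 4.85
tool_pos: [0.5273, 0.2365, 0.0168]
tcp_rot: [0.149, 0.989, 0.0, 0.0]
contact_force: [0.2, 0.6, -0.3]
gripper_width: 0.999
finger_force: 0.0
```

Scaled: 0.08 m / 0.6 = 0.1333, 0.05 m / 0.6 = 0.0833.

Call:
move_arm --moves '[[[0, 0, 0, 0, 0, 0], [0, 0, 0, 0, 0, 0], [0, 0, 0, 0, 0, 0], [0, 0, 0, 0, 0, 0], [0, 0, 0, 0, 0, 0], [0, 0, 0, 0, 0, 0], [0, 0, 0, 0, 0, 0], [0, 0, 0.0333, 0, 0, 0], [0, 0, 0.0833, 0, 0, 0], [0, 0, 0.1333, 0, 0, 0]]]' --hand 0 --grip_force 30

```text
time: 6.1
tool_pos: [0.5269, 0.2364, 0.0981]
tcp_rot: [0.149, 0.989, 0.0, 0.0]
contact_force: [1.0, -0.1, -0.3]
gripper_width: 0.662
finger_force: 32.2
```

Run:
```python
from h import *
a=save("wrist","w1.png")
b=save("scene","s1.png",(300,150,150,120),4)
```

```text
(no output)
```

View pics/w1.png

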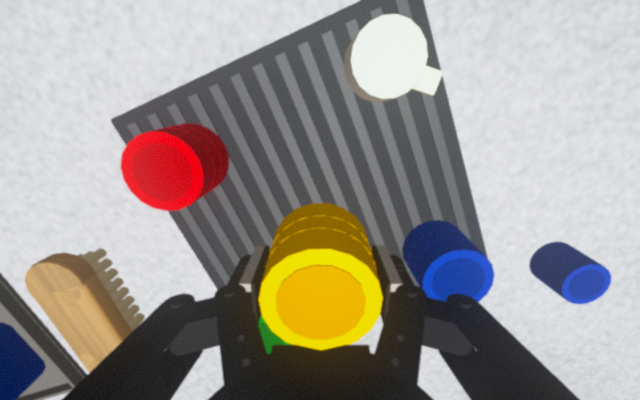

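View pics/s1.png

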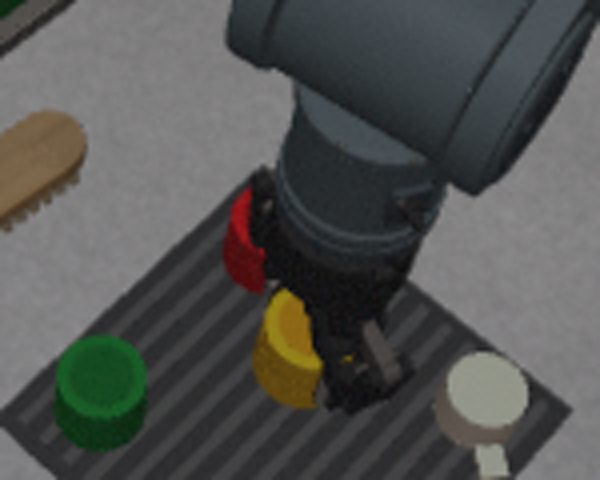

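The yellow cup hangs upright and centred in the fingers (wrist 320,300); the other cups are undisturbed. Carrying it toward the yellow bottle, with a wrist look on the way.

Scaled: -0.37 m / 0.6 = -0.6167, 0.15 m / 0.6 = 0.25.

Call:
move_arm --moves '[[[0, 0, 0.1, 0, 0, 0], [0, -0.05, 0.2, 0, 0, 0], [0.0167, -0.1417, 0.25, 0, 0, 0], [0.0333, -0.2333, 0.25, 0, 0, 0], [0.05, -0.325, 0.25, 0, 0, 0], [0.0667, -0.4167, 0.25, 0, 0, 0], [0.075, -0.5, 0.25, 0, 0, 0], [0.0833, -0.575, 0.25, 0, 0, 0], [0.0833, -0.6167, 0.25, 0, 0, 0], [0.0833, -0.6167, 0.25, 0, 0, 0]]]'

```text
time: 7.45
tool_pos: [0.5763, -0.1354, 0.2459]
tcp_rot: [0.151, 0.989, 0.0, -0.0]
contact_force: [0.2, 0.5, -0.6]
gripper_width: 0.664
finger_force: 32.5
```

Run:
```python
from h import *
a=save("wrist","w2.png")
for k,p in {"blue":(.5897,-.1571),"yellow":(.6056,-.2906),"green":(.4743,-.163),"red":(.4856,-.301)}.items(): print(k,np.round(proj(a,(*p,.182)),1))
print(bot.read_state()["tool_pos"])
```

```text
blue [299.  237.2]
yellow [160.7 293.7]
green [237.1  95.4]
red [ 72.2 169.2]
[ 0.57637779 -0.13405835  0.24592017]
```

View pics/w2.png

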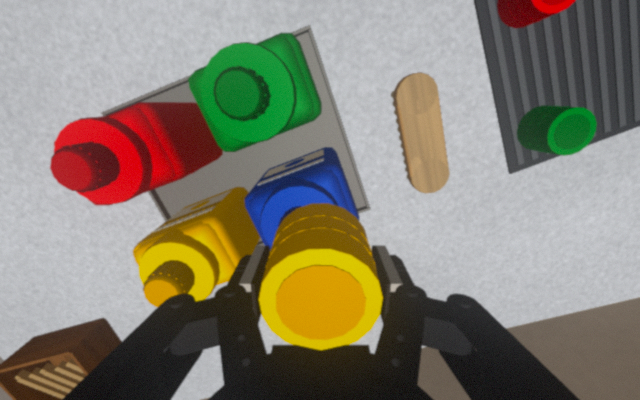

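The caps show at green 239,93, red 78,167 and yellow 164,292, within a few pixels (about 1 mm each) of the projected positions. Now lowering onto yellow.

Scaled: -0.157 m / 0.6 = -0.2617, -0.081 m / 0.6 = -0.135.

Call:
move_arm --moves '[[[0.0083, -0.0583, 0, 0, 0, 0], [0.025, -0.1333, 0, 0, 0, 0], [0.0383, -0.2, 0, 0, 0, 0], [0.0483, -0.25, 0, 0, 0, 0], [0.0483, -0.2617, 0, 0, 0, 0], [0.0483, -0.2617, -0.0333, 0, 0, 0], [0.0483, -0.2617, -0.0667, 0, 0, 0], [0.0483, -0.2617, -0.1, 0, 0, 0], [0.0483, -0.2617, -0.12, 0, 0, 0], [0.0483, -0.2617, -0.135, 0, 0, 0]]]'

```text
time: 8.75
tool_pos: [0.6058, -0.2902, 0.1648]
tcp_rot: [0.149, 0.989, 0.0, -0.0]
contact_force: [-7.6, 8.8, 40.5]
gripper_width: 0.663
finger_force: 36.6
```

Run:
```python
from h import *
a=save("scene","s2.png",(180,40,150,120),5)
s=bot.read_state();print(s["tool_pos"],s["contact_force"],s["gripper_width"])
```

```text
[ 0.60620248 -0.29033552  0.16552634] [-0.31773529 -0.05637087 -0.83897641] 0.661717197483075
```

View pics/s2.png

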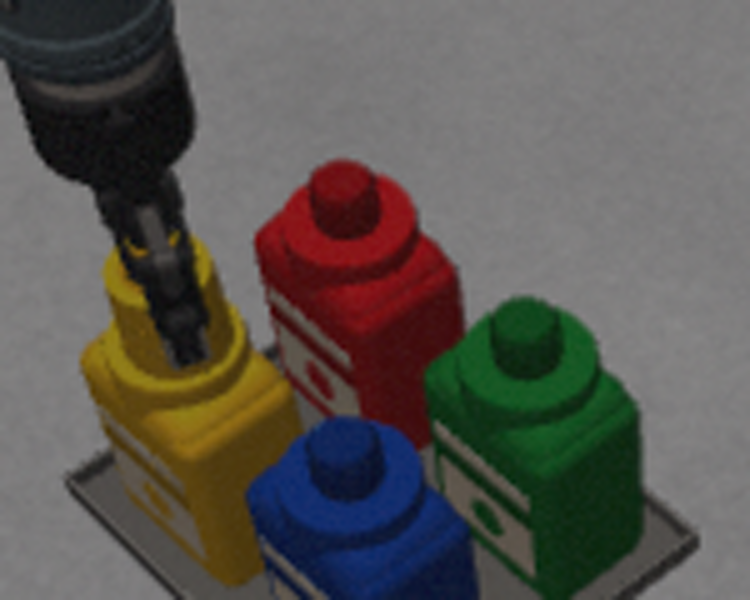

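The yellow cup sits down over its cap (crop 165,310). The transient force says it reached the shoulder, so I'll stop 2 mm higher next time. Release, then on to green.

Scaled: 0.16 m / 0.6 = 0.2667, 0.11 m / 0.6 = 0.1833.

Call:
move_arm --moves '[[[0, 0, 0, 0, 0, 0], [0, 0, 0, 0, 0, 0], [0, 0, 0, 0, 0, 0], [0, 0, 0, 0, 0, 0], [0, 0, 0.0333, 0, 0, 0], [0, 0, 0.0833, 0, 0, 0], [0, 0, 0.1667, 0, 0, 0], [0, 0.0667, 0.1833, 0, 0, 0], [0, 0.1667, 0.1833, 0, 0, 0], [0, 0.2667, 0.1833, 0, 0, 0]]]' --hand 1

```text
time: 10.05
tool_pos: [0.606, -0.1295, 0.2775]
tcp_rot: [0.15, 0.989, -0.0, 0.001]
contact_force: [0.7, 0.7, -0.8]
gripper_width: 0.999
finger_force: 0.0
```

Run:
```python
from meas import *
T=bot.capture("top");S=bot.capture("scene")
for k,a,b in (("green",(270,140,35,38),(308,227,35,40)),("blue",(205,143,35,38),(358,275,38,40)),("red",(275,202,35,36),(350,188,35,40))):
  try: p,f=fit([T,S],[mask(T,k,a),mask(S,k,b)],atz(T,a[0]+16,a[1]+16,.03)); print(k,np.round(p,4),np.round(f,1))
  except Exception as e: print(k,e)
cv2.imwrite("pics/t3.png",cv2.resize(T["img"][120:250,380:520,::-1],None,fx=4,fy=4,interpolation=cv2.INTER_CUBIC))
print(bot.read_state()["tool_pos"])
```

```text
green [0.6137 0.1584 0.0086] [-0.2  0.8 -0.5  0.3  0.5 -0.  -0.3  0.5]
blue [0.6017 0.3243 0.0062] [-0.6  0.6 -0.2  0.4 -0.3  0.1  0.2 -0.1]
red [0.458  0.1474 0.0081] [-0.5 -0.   0.2  0.1 -0.3 -0.3  0.1 -0.2]
[ 0.60613926 -0.12497465  0.27756787]
```

View pics/t3.png

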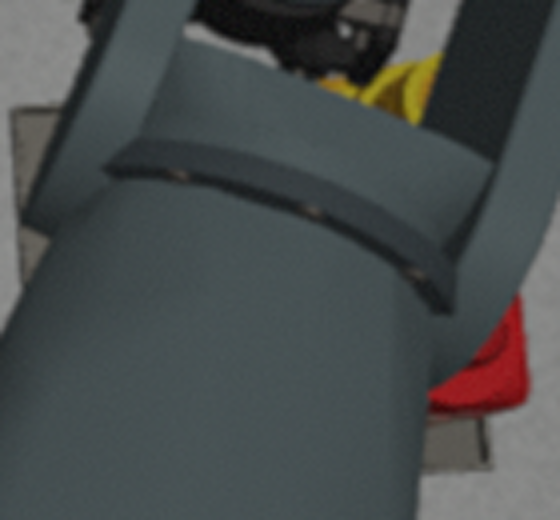

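The top view is blocked by the arm (only a yellow patch at 400,90 and red at 490,370 show); I'll check later. On to the green cup.

Scaled: 0.288 m / 0.6 = 0.48, -0.155 m / 0.6 = -0.2583.

Call:
move_arm --moves '[[[0, 0.0667, 0, 0, 0, 0], [0, 0.15, 0, 0, 0, 0], [0.0033, 0.2333, 0, 0, 0, 0], [0.0083, 0.3167, -0.0333, 0, 0, 0], [0.0117, 0.4, -0.1, 0, 0, 0], [0.0133, 0.4583, -0.1667, 0, 0, 0], [0.0133, 0.48, -0.2333, 0, 0, 0], [0.0133, 0.48, -0.2583, 0, 0, 0], [0.0133, 0.48, -0.2667, 0, 0, 0], [0.0133, 0.48, -0.2667, 0, 0, 0]]]'

```text
time: 11.4
tool_pos: [0.6151, 0.1563, 0.117]
tcp_rot: [0.15, 0.989, 0.0, 0.001]
contact_force: [-0.1, 0.2, -0.1]
gripper_width: 0.996
finger_force: 0.0
```

Scaled: -0.099 m / 0.6 = -0.165, -0.095 m / 0.6 = -0.1583.

Call:
move_arm --moves '[[[0, 0, -0.0167, 0, 0, 0], [0, 0, -0.0417, 0, 0, 0], [0, 0, -0.0667, 0, 0, 0], [0, 0, -0.0917, 0, 0, 0], [0, 0, -0.1167, 0, 0, 0], [0, 0, -0.1417, 0, 0, 0], [0, 0, -0.1583, 0, 0, 0], [0, 0, -0.165, 0, 0, 0], [0, 0, -0.165, 0, 0, 0], [0, 0, -0.165, 0, 0, 0]]]'

```text
time: 12.65
tool_pos: [0.6144, 0.1574, 0.017]
tcp_rot: [0.149, 0.989, 0.0, 0.001]
contact_force: [0.3, -0.2, 0.9]
gripper_width: 1.0
finger_force: 0.0
```

Call:
move_arm --moves '[[[0, 0, 0, 0, 0, 0], [0, 0, 0, 0, 0, 0], [0, 0, 0, 0, 0, 0], [0, 0, 0, 0, 0, 0], [0, 0, 0, 0, 0, 0], [0, 0, 0, 0, 0, 0], [0, 0, 0, 0, 0, 0], [0, 0, 0.0333, 0, 0, 0], [0, 0, 0.0833, 0, 0, 0], [0, 0, 0.1667, 0, 0, 0]]]' --hand 0

```text
time: 13.9
tool_pos: [0.6123, 0.1572, 0.1163]
tcp_rot: [0.149, 0.989, -0.0, -0.002]
contact_force: [0.7, 0.4, -0.8]
gripper_width: 0.66
finger_force: 32.1
```

Run:
```python
from h import *
T=bot.capture("top")
im=cv2.resize(T["img"][125:240,380:520,::-1],None,fx=4,fy=4,interpolation=cv2.INTER_CUBIC)
w=bot.capture("wrist")["img"][:,:,::-1]
cv2.imwrite("pics/t4.png",np.hstack([im[:400],cv2.resize(w,(240,150)).copy() if 0 else cv2.copyMakeBorder(cv2.resize(w,(240,150)),0,250,0,0,cv2.BORDER_CONSTANT)]))
```

```text
(no output)
```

View pics/t4.png

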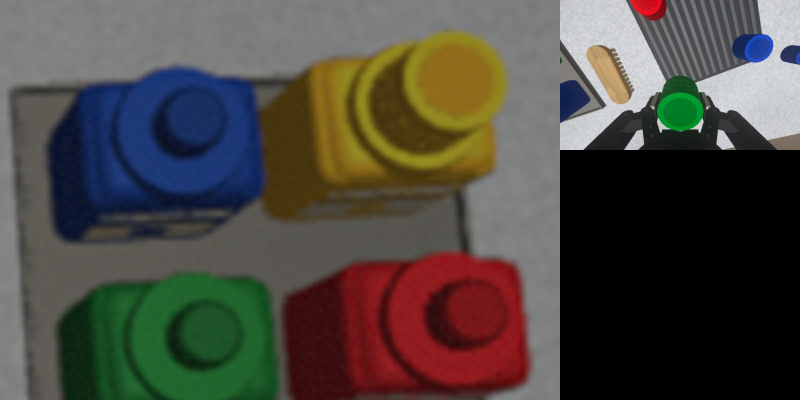

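Yellow is seated concentric on its shoulder (crop 450,80) and green is held upright in the wrist inset. Carrying green to its bottle at (0.474, -0.162).

Scaled: -0.319 m / 0.6 = -0.5317, -0.14 m / 0.6 = -0.2333.

Call:
move_arm --moves '[[[0, 0, 0.0667, 0, 0, 0], [-0.0167, -0.0333, 0.15, 0, 0, 0], [-0.05, -0.1, 0.2167, 0, 0, 0], [-0.0833, -0.1833, 0.2167, 0, 0, 0], [-0.1167, -0.2667, 0.2167, 0, 0, 0], [-0.15, -0.35, 0.2167, 0, 0, 0], [-0.1833, -0.4333, 0.2167, 0, 0, 0], [-0.2167, -0.4917, 0.2167, 0, 0, 0], [-0.2333, -0.525, 0.2167, 0, 0, 0], [-0.2333, -0.5317, 0.2167, 0, 0, 0]]]'

```text
time: 15.25
tool_pos: [0.4732, -0.1627, 0.2467]
tcp_rot: [0.151, 0.989, -0.0, 0.0]
contact_force: [-0.2, -0.0, -0.2]
gripper_width: 0.657
finger_force: 32.2
```

Scaled: -0.079 m / 0.6 = -0.1317, -0.075 m / 0.6 = -0.125.

Call:
move_arm --moves '[[[0, 0, 0, 0, 0, 0], [0, 0, -0.0167, 0, 0, 0], [0, 0, -0.0333, 0, 0, 0], [0, 0, -0.0583, 0, 0, 0], [0, 0, -0.0833, 0, 0, 0], [0, 0, -0.1, 0, 0, 0], [0, 0, -0.1167, 0, 0, 0], [0, 0, -0.125, 0, 0, 0], [0, 0, -0.1317, 0, 0, 0], [0, 0, -0.1317, 0, 0, 0]]]'

```text
time: 16.5
tool_pos: [0.4738, -0.1617, 0.1673]
tcp_rot: [0.149, 0.989, -0.0, 0.0]
contact_force: [0.4, -0.4, -0.0]
gripper_width: 0.66
finger_force: 32.2
```

Run:
```python
from h import *
a=save("scene","s5.png",(190,50,150,120),5)
```

```text
(no output)
```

View pics/s5.png

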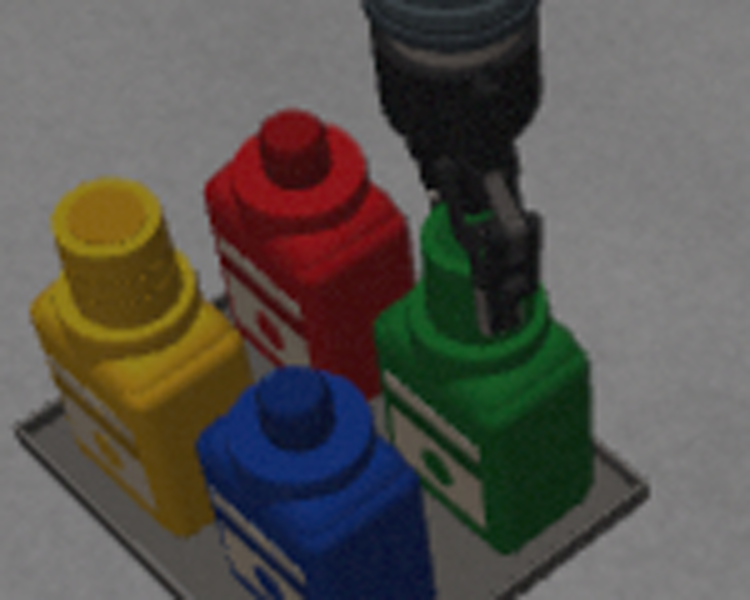

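Yellow is well seated (110,250) and green is down over its cap (480,270) with no contact force. Release it and go to the red cup.

Scaled: 0.13 m / 0.6 = 0.2167, 0.09 m / 0.6 = 0.15.

Call:
move_arm --moves '[[[0, 0, 0, 0, 0, 0], [0, 0, 0, 0, 0, 0], [0, 0, 0, 0, 0, 0], [0, 0, 0, 0, 0, 0], [0, 0, 0.0333, 0, 0, 0], [0, 0, 0.0833, 0, 0, 0], [0, 0, 0.15, 0, 0, 0], [0, 0.0667, 0.15, 0, 0, 0], [-0.0067, 0.15, 0.15, 0, 0, 0], [-0.0133, 0.2167, 0.15, 0, 0, 0]]]' --hand 1

```text
time: 17.8
tool_pos: [0.4655, -0.0302, 0.2574]
tcp_rot: [0.149, 0.989, 0.0, 0.0]
contact_force: [-0.7, 0.6, 0.1]
gripper_width: 0.999
finger_force: 0.0
```

Scaled: 0.179 m / 0.6 = 0.2983, -0.17 m / 0.6 = -0.2833.

Call:
move_arm --moves '[[[-0.0033, 0.0833, 0, 0, 0, 0], [-0.0067, 0.1667, 0, 0, 0, 0], [-0.0133, 0.2417, -0.05, 0, 0, 0], [-0.0133, 0.2833, -0.1167, 0, 0, 0], [-0.0133, 0.2983, -0.1833, 0, 0, 0], [-0.0133, 0.2983, -0.2333, 0, 0, 0], [-0.0133, 0.2983, -0.2333, 0, 0, 0], [-0.0133, 0.2983, -0.25, 0, 0, 0], [-0.0133, 0.2983, -0.2667, 0, 0, 0], [-0.0133, 0.2983, -0.2833, 0, 0, 0]]]'

```text
time: 19.05
tool_pos: [0.4584, 0.1473, 0.0874]
tcp_rot: [0.149, 0.989, 0.0, 0.001]
contact_force: [-0.9, 0.9, -0.5]
gripper_width: 0.998
finger_force: 0.0
```

Scaled: -0.071 m / 0.6 = -0.1183, -0.067 m / 0.6 = -0.1117.

Call:
move_arm --moves '[[[0, 0, -0.0167, 0, 0, 0], [0, 0, -0.0333, 0, 0, 0], [0, 0, -0.05, 0, 0, 0], [0, 0, -0.0667, 0, 0, 0], [0, 0, -0.0833, 0, 0, 0], [0, 0, -0.1, 0, 0, 0], [0, 0, -0.1117, 0, 0, 0], [0, 0, -0.1183, 0, 0, 0], [0, 0, -0.1183, 0, 0, 0], [0, 0, -0.1183, 0, 0, 0]]]'

```text
time: 20.3
tool_pos: [0.4581, 0.1474, 0.0166]
tcp_rot: [0.149, 0.989, 0.0, 0.0]
contact_force: [-0.1, 0.1, -0.3]
gripper_width: 1.0
finger_force: 0.0
```

Call:
move_arm --moves '[[[0, 0, 0, 0, 0, 0], [0, 0, 0, 0, 0, 0], [0, 0, 0, 0, 0, 0], [0, 0, 0, 0, 0, 0], [0, 0, 0, 0, 0, 0], [0, 0, 0, 0, 0, 0], [0, 0, 0, 0, 0, 0], [0, 0, 0.0333, 0, 0, 0], [0, 0, 0.0833, 0, 0, 0], [0, 0, 0.1667, 0, 0, 0]]]' --hand 0

```text
time: 21.55
tool_pos: [0.4563, 0.1472, 0.116]
tcp_rot: [0.149, 0.989, -0.0, -0.002]
contact_force: [0.5, -0.3, -0.0]
gripper_width: 0.661
finger_force: 32.4
```

Run:
```python
from h import *
T=bot.capture("top")
im=cv2.resize(T["img"][125:240,380:520,::-1],None,fx=4,fy=4,interpolation=cv2.INTER_CUBIC)
w=bot.capture("wrist")["img"][:,:,::-1]
cv2.imwrite("pics/t6.png",np.hstack([im[:400],cv2.copyMakeBorder(cv2.resize(w,(240,150)),0,250,0,0,cv2.BORDER_CONSTANT)]))
```

```text
(no output)
```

View pics/t6.png

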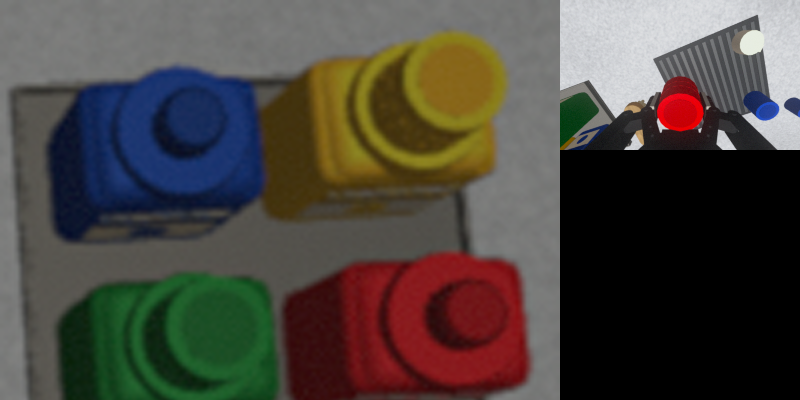

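Green is seated (crop 215,325) and red is held. Carrying red to (0.4856, -0.301).

Scaled: -0.42 m / 0.6 = -0.7, 0.028 m / 0.6 = 0.0467.

Call:
move_arm --moves '[[[0, 0, 0.0833, 0, 0, 0], [0, -0.0333, 0.1667, 0, 0, 0], [0.0033, -0.1, 0.225, 0, 0, 0], [0.0083, -0.1833, 0.225, 0, 0, 0], [0.0167, -0.275, 0.225, 0, 0, 0], [0.025, -0.3667, 0.225, 0, 0, 0], [0.0333, -0.4583, 0.225, 0, 0, 0], [0.0417, -0.55, 0.225, 0, 0, 0], [0.0467, -0.6333, 0.225, 0, 0, 0], [0.0467, -0.7, 0.225, 0, 0, 0]]]'

```text
time: 22.9
tool_pos: [0.4854, -0.2746, 0.2504]
tcp_rot: [0.15, 0.989, 0.0, -0.0]
contact_force: [0.4, -0.3, 0.3]
gripper_width: 0.659
finger_force: 32.4
```

Scaled: -0.084 m / 0.6 = -0.14, -0.077 m / 0.6 = -0.1283.

Call:
move_arm --moves '[[[0, -0.0333, 0, 0, 0, 0], [0, -0.0467, 0, 0, 0, 0], [0, -0.0467, 0, 0, 0, 0], [0, -0.0467, -0.0333, 0, 0, 0], [0, -0.0467, -0.0583, 0, 0, 0], [0, -0.0467, -0.0833, 0, 0, 0], [0, -0.0467, -0.1083, 0, 0, 0], [0, -0.0467, -0.1283, 0, 0, 0], [0, -0.0467, -0.14, 0, 0, 0], [0, -0.0467, -0.14, 0, 0, 0]]]'

```text
time: 24.15
tool_pos: [0.4856, -0.3005, 0.1667]
tcp_rot: [0.149, 0.989, 0.0, -0.0]
contact_force: [0.9, -1.2, 0.3]
gripper_width: 0.662
finger_force: 32.4
```

Run:
```python
from h import *
a=save("scene","s7.png",(190,50,150,120),5)
```

```text
(no output)
```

View pics/s7.png

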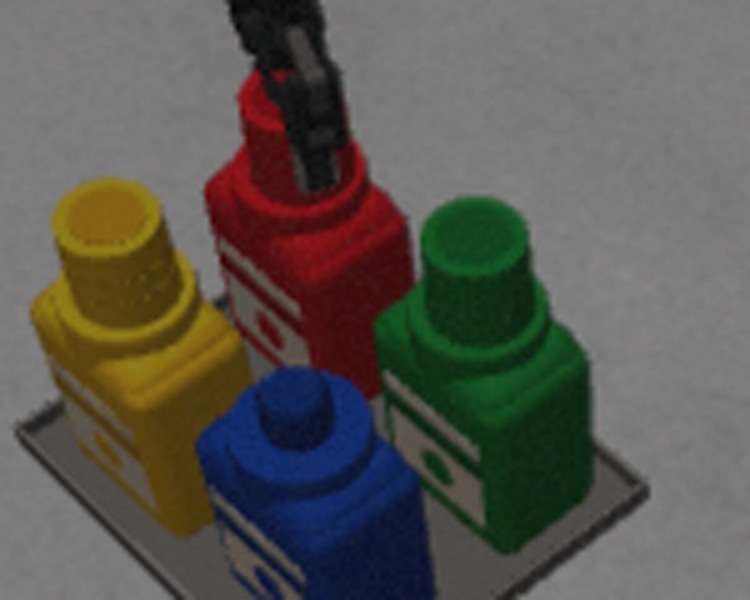

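Red is down over its cap (290,140); green (475,270) and yellow are seated. Release it and go to the blue cup.

Scaled: 0.13 m / 0.6 = 0.2167, 0.11 m / 0.6 = 0.1833.

Call:
move_arm --moves '[[[0, 0, 0, 0, 0, 0], [0, 0, 0, 0, 0, 0], [0, 0, 0, 0, 0, 0], [0, 0, 0, 0, 0, 0], [0, 0, 0.0333, 0, 0, 0], [0, 0, 0.0833, 0, 0, 0], [0, 0, 0.1667, 0, 0, 0], [0, 0.05, 0.1833, 0, 0, 0], [0, 0.1333, 0.1833, 0, 0, 0], [0, 0.2167, 0.1833, 0, 0, 0]]]' --hand 1

```text
time: 25.45
tool_pos: [0.4857, -0.1696, 0.2776]
tcp_rot: [0.15, 0.989, -0.0, 0.0]
contact_force: [1.0, 0.4, 0.7]
gripper_width: 1.001
finger_force: 0.0
```

Scaled: 0.48 m / 0.6 = 0.8, 0.15 m / 0.6 = 0.25.

Call:
move_arm --moves '[[[0.0167, 0.0833, 0, 0, 0, 0], [0.0333, 0.1667, 0, 0, 0, 0], [0.05, 0.25, 0, 0, 0, 0], [0.075, 0.3333, 0, 0, 0, 0], [0.1, 0.4167, 0, 0, 0, 0], [0.125, 0.5, 0, 0, 0, 0], [0.15, 0.5833, 0, 0, 0, 0], [0.1667, 0.6667, 0, 0, 0, 0], [0.1833, 0.75, 0, 0, 0, 0], [0.1933, 0.8, 0, 0, 0, 0]]]'

```text
time: 26.7
tool_pos: [0.6016, 0.3119, 0.277]
tcp_rot: [0.148, 0.989, 0.0, -0.0]
contact_force: [-0.5, -0.7, 0.4]
gripper_width: 0.999
finger_force: 0.0
```

Call:
move_arm --moves '[[[0, 0.0167, -0.05, 0, 0, 0], [0, 0.025, -0.1333, 0, 0, 0], [0, 0.025, -0.2167, 0, 0, 0], [0, 0.025, -0.2833, 0, 0, 0], [0, 0.025, -0.3333, 0, 0, 0], [0, 0.025, -0.3833, 0, 0, 0], [0, 0.025, -0.4167, 0, 0, 0], [0, 0.025, -0.435, 0, 0, 0], [0, 0.025, -0.435, 0, 0, 0], [0, 0.025, -0.435, 0, 0, 0]]]'

```text
time: 27.95
tool_pos: [0.6028, 0.3247, 0.0176]
tcp_rot: [0.149, 0.989, 0.0, 0.001]
contact_force: [0.6, -0.0, -0.0]
gripper_width: 0.999
finger_force: 0.0
```

Scaled: 0.1 m / 0.6 = 0.1667, 0.05 m / 0.6 = 0.0833.

Call:
move_arm --moves '[[[0, 0, 0, 0, 0, 0], [0, 0, 0, 0, 0, 0], [0, 0, 0, 0, 0, 0], [0, 0, 0, 0, 0, 0], [0, 0, 0, 0, 0, 0], [0, 0, 0, 0, 0, 0], [0, 0, 0, 0, 0, 0], [0, 0, 0.0333, 0, 0, 0], [0, 0, 0.0833, 0, 0, 0], [0, 0, 0.1667, 0, 0, 0]]]' --hand 0

```text
time: 29.2
tool_pos: [0.6003, 0.3238, 0.1161]
tcp_rot: [0.149, 0.989, -0.001, -0.002]
contact_force: [0.9, 0.5, 0.6]
gripper_width: 0.656
finger_force: 32.1
```

Run:
```python
from h import *
T=bot.capture("top")
im=cv2.resize(T["img"][125:240,380:520,::-1],None,fx=4,fy=4,interpolation=cv2.INTER_CUBIC)
w=bot.capture("wrist")["img"][:,:,::-1]
cv2.imwrite("pics/t8.png",np.hstack([im[:400],cv2.copyMakeBorder(cv2.resize(w,(240,150)),0,250,0,0,cv2.BORDER_CONSTANT)]))
```

```text
(no output)
```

View pics/t8.png

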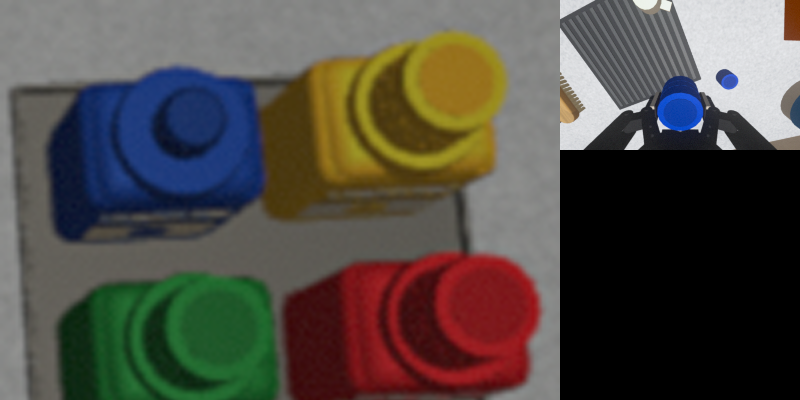

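Red is seated (crop 485,305) and the large blue cup is held, with the small one left where it was. Carrying blue to (0.5895, -0.157).

Scaled: -0.43 m / 0.6 = -0.7167, -0.012 m / 0.6 = -0.02.

Call:
move_arm --moves '[[[0, 0, 0.0833, 0, 0, 0], [0, -0.0333, 0.1667, 0, 0, 0], [0, -0.1, 0.225, 0, 0, 0], [-0.0033, -0.1833, 0.225, 0, 0, 0], [-0.0067, -0.275, 0.225, 0, 0, 0], [-0.01, -0.3667, 0.225, 0, 0, 0], [-0.0133, -0.4583, 0.225, 0, 0, 0], [-0.0167, -0.55, 0.225, 0, 0, 0], [-0.02, -0.6333, 0.225, 0, 0, 0], [-0.02, -0.7167, 0.225, 0, 0, 0]]]'

```text
time: 30.55
tool_pos: [0.5893, -0.1072, 0.2519]
tcp_rot: [0.149, 0.989, -0.0, 0.0]
contact_force: [-0.3, 0.3, 0.3]
gripper_width: 0.654
finger_force: 32.2
```

Scaled: -0.084 m / 0.6 = -0.14, -0.077 m / 0.6 = -0.1283.

Call:
move_arm --moves '[[[0, -0.0583, 0, 0, 0, 0], [0, -0.085, 0, 0, 0, 0], [0, -0.085, 0, 0, 0, 0], [0, -0.085, -0.0333, 0, 0, 0], [0, -0.085, -0.0583, 0, 0, 0], [0, -0.085, -0.0833, 0, 0, 0], [0, -0.085, -0.1083, 0, 0, 0], [0, -0.085, -0.1283, 0, 0, 0], [0, -0.085, -0.14, 0, 0, 0], [0, -0.085, -0.14, 0, 0, 0]]]'

```text
time: 31.8
tool_pos: [0.5898, -0.1567, 0.167]
tcp_rot: [0.149, 0.989, 0.0, -0.0]
contact_force: [-0.4, 0.6, -0.0]
gripper_width: 0.658
finger_force: 32.2
```

Run:
```python
from h import *
a=save("scene","s9.png",(190,50,150,120),5)
```

```text
(no output)
```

View pics/s9.png

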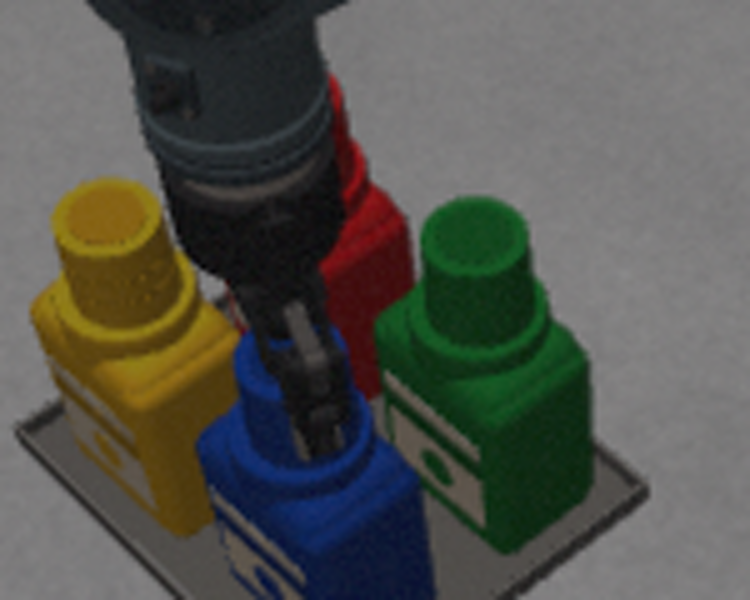

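Blue is down over its cap (295,400). Release and withdraw, then check.

Call:
move_arm --moves '[[[0, 0, 0, 0, 0, 0], [0, 0, 0, 0, 0, 0], [0, 0, 0, 0, 0, 0], [0, 0, 0, 0, 0, 0], [0, 0, 0.0333, 0, 0, 0], [0, 0, 0.0833, 0, 0, 0], [0, 0, 0.1667, 0, 0, 0], [0, 0.05, 0.2, 0, 0, 0], [0, 0.1333, 0.2, 0, 0, 0], [0, 0.2167, 0.2, 0, 0, 0]]]' --hand 1

```text
time: 33.1
tool_pos: [0.5902, -0.0257, 0.2896]
tcp_rot: [0.15, 0.989, -0.0, 0.001]
contact_force: [0.9, 0.5, -0.3]
gripper_width: 0.998
finger_force: 0.0
```

Scaled: 0.29 m / 0.6 = 0.4833, 0.15 m / 0.6 = 0.25.

Call:
move_arm --moves '[[[0, 0.0833, 0, 0, 0, 0], [0, 0.1667, 0, 0, 0, 0], [0, 0.25, 0, 0, 0, 0], [0, 0.3333, 0, 0, 0, 0], [0, 0.4167, 0, 0, 0, 0], [0, 0.4667, 0, 0, 0, 0], [0, 0.4833, 0, 0, 0, 0], [0, 0.4833, 0, 0, 0, 0], [0, 0.4833, 0, 0, 0, 0], [0, 0.4833, 0, 0, 0, 0]]]'

```text
time: 34.35
tool_pos: [0.5901, 0.2621, 0.2875]
tcp_rot: [0.15, 0.989, -0.0, 0.0]
contact_force: [-0.6, 0.2, 0.6]
gripper_width: 1.001
finger_force: 0.0
```

Run:
```python
from h import *
T=bot.capture("top")
S=bot.capture("scene")
g=lambda c,x,y,w,h,s: cv2.resize(c["img"][y:y+h,x:x+w,::-1],s,interpolation=cv2.INTER_CUBIC)
cv2.imwrite("pics/f.png",np.hstack([g(T,320,120,200,150,(400,300)),g(S,190,50,140,105,(400,300))]))
print(bot.read_state()["finger_force"])
```

```text
0.0
```

View pics/f.png

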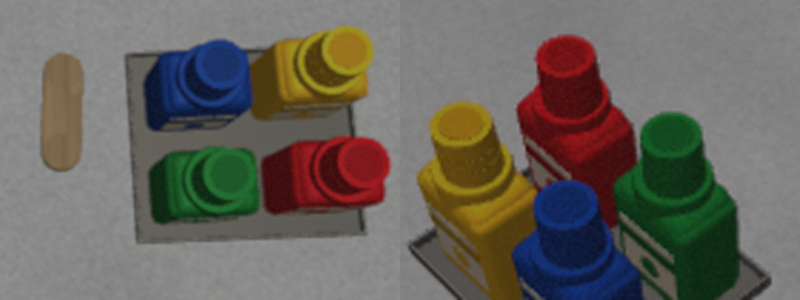

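All four cups are seated upright on their bottles (top crop: blue 218,65, yellow 345,48, green 228,175, red 362,162). The brush is unmoved at 62,110.

```bash
python3 -c "
from rig import bot; print(bot.hand_in())"
```

```text
the job is handed in; nothing more can be done
None
```

I handed the job in after about 35 s on the robot's clock: the last pictures show all four cups seated mouth down over their own-colour caps, with the bottles, scoop and brush where they were, but the hand-in returned no verdict.

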